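Spin the carving turntable and stop it on its mark

ROBOT

A 6-joint arm with a two-finger parallel gripper is mounted at the origin on the work surface. World frame = base frame: x ahead of the robot, y to its left, z up, the work surface at z = 0. Lengths are in m, angles in rad, forces in N, time in s.
With the tool pointing down it reaches from about 0.425 to 0.95 m from the base axis. Payload 3.5 kg.
Tool frame: the origin (TCP) lies at the very end of the fingers, on their centre line; the grasp point (between the pads) lies 19 mm behind it; z points along the fingers, y is the direction in which the jaws open and shut (so a half turn about z gives the same grasp; the last joint's range is limited). The gripper opens to 85 mm and grips with 20 to 120 N. Pads are 22 mm wide; open, the fingers measure 114 mm over their backs; the gripper's body (76 mm by 85 mm) begins 54 mm behind the grasp point. The pads swing forward as they close: fully open they stand 13 mm farther back than shut.
Start: joints at [1.174, 0.286, 1.577, -0, 1.279, -0.15], TCP at [0.165, 0.655, 0.231] pointing down, gripper open.
Joint ranges: [-2.77, 2.77], [-0.9, 2.22], [0.21, 2.48], [-1.53, 4.67], [0.24, 2.81], [-2.84, 2.84]. Speed limits (rad/s): [2.79, 2.79, 3.14, 3.14, 3.14, 3.14].

INTERFACE

Orientations are given as a unit quaternion [x, y, z, w].
In Python, from plant import get_state, read_camera, get_calibration, ticket, search_frame, cut_out, pinpoint gives the robot as it stands.
- The arm moves only by the tool move_arm, never from a script. Its argument "plan" is a list that holds one entry, the list of rows, each a list of 7 numbers: the turn, a rotation vector about the tool's x, y, z in degrees, then the shift along the tool's x, y, z in m, then the finger opening in m, from 0 to 0.0854. In form: [[[ax, ay, az, x, y, z, hand], ...]]. A call has exactly 5 rows; each row is the pose to reach, as a shift and turn from the pose measured when the call began, along the tool's axes at that moment; what a row does not reach only later rows make up. A row lasts 1/8 s, in which the tool goes at most 62.5 mm and 10.7 degrees, less where a joint would pass 70% of its speed; a pose out of reach is approached as far as the arm can. A call with a gripper value outside its range is refused whole. The fingers move at their own pace and stop on an object; "force" is the grip in N (left out, the last holds). Time passes only in rows, so rows that repeat a pose let the fingers close, or fill a call up. It gives the time, the measured TCP pose, the force and the opening at its end, in the units of the state.
- get_state(): the state, without advancing time (a new reading comes with each control period).
- read_camera(name): name is "scene" or "top" or "wrist"; returns the picture (480x640x3 uint8, red, green, blue); there is no depth.
- get_calibration(name): a dict with "mtx" (3x3 intrinsics, pixels), "dist_coeffs" ([k1, k2, p1, p2, k3] as OpenCV has them; the pictures are not rectified), "extrinsics" (4x4, takes a point from camera to world coordinates); the wrist camera has in their place "hand_eye" (4x4, takes a point from camera to tool coordinates, whose origin is the TCP and whose axes are the flange's). Camera axes: x right, y up, looking along -z (the intrinsics and any distortion apply to the point x, -y, -z); pixel columns grow to the right and rows downward; lengths in m; the calibration is good to about 2 mm. A picture is of the moment at which its call begins: read the wrist's pose just before it. get_calibration takes no time and is no camera call.
- ticket.sign_off(): hands the job in, once; it reports no verdict.
Trained networks look in the newest picture that a camera, given by its name, has taken for a name from the list of things; names that differ only in an ending like _2 or _b are one class to them, and where a whole thing is asked for, a point or a joint stands for the part that bears it (a point fixed in the world has none). Each returns a list of dicts, best first, with "p" (0 to 1); they miss things now and then, are a little off and sometimes report something else, mostly with a low value. They report only what shows in the picture. A call takes as long as a camera call.
- search_frame(camera, query): "centre" ([column, row] in pixels, amid what is visible of it).
- cut_out(camera, query): "pixels" (480x640 bool, what is visible of it) and "centre" ([column, row] in pixels, amid what is visible of it).
- pinpoint(camera, query): "centre" ([column, row] in pixels: a listed point, or the origin of a listed thing).
The state is a dict: "time": time; "qpos": joint angles; "dq": joint speeds; "joint_efforts": joint torques, N m; "eef_pos": TCP position; "tcp_rot": TCP orientation; "contact_force": force on the tool from outside, world axes, zero at the start; "wrist_torque": the same for the moment, N m; "opening": opening from 0.0 (shut) to 1.0 (fully open).
Only numpy, scipy, OpenCV 4.12 (cv2) and the standard library are available. Lean on these libraries where they do the work, as an engineer would, in place of code of your own. Each camera call takes 0.05 s, during which the arm holds its last target.

TASK

Flick the carver's turntable with a finger so that it coasts on untouched, in either direction, through at least one whole turn. When its red mark then comes round to the yellow pointer, brake the wheel with a fingertip so that it stops with the mark at the pointer (braked there, not nudged or dragged into place afterwards), and finish with the fingertip still resting on the still wheel. Do not grip anything, and leave the mallet, the gouge and the piece of moulding where they are.

Things in the scene. Friction and masses are not known exactly. Their poses are not given: they have to be found in the camera images.
- wheel (a joint): wheel angle about its vertical axis: 0 with the red mark at the pointer, growing counter-clockwise seen from above, counting on over whole turns (2 pi each, either sign), no stops. Starts at rest between 1 and 5.2 rad. About 1 kg (inertia 0.01 kg m2) on a very free bearing: a touch turns it; spinning, it loses half its speed in about 5 to 9 s and takes half a minute or more to stop by itself
- wheel_center (a point): centre of the wheel's flat top, on its axis, 68 mm above the bench. The wheel is a level plywood disc, 280 mm in diameter, 22 mm thick, carrying a fixed carved blank (132 mm in diameter, 14 mm high, central boss 22 mm high) and three dogs. From 93 mm off the axis to the rim at 140 mm the top is a bare flat band where a fingertip can press down to brake
- wheel_mark (a point): middle of the red mark where it is judged: on the wheel's flat top, 130 mm from the axis. The mark is a red stripe 20 mm wide, running radially across the outer 38 mm of the top and down the rim; it turns with the wheel
- pointer_spot (a point): fixed point where wheel_mark lies when the mark is exactly at the pointer: 130 mm from the axis, at the height of the wheel's top. The pointer is a small yellow arrow just outside the rim on a grey post (30 mm wide, to 191 mm from the axis, 71 mm high), on the wheel's far side from the robot, within 50 degrees of straight ahead
- dog0 (a point): top centre of one of the three dark round wooden pegs (dogs, 18 mm in diameter, standing 32 mm above the wheel's flat top, fixed to the wheel, 84 mm from its axis, 120 degrees apart; seen from above, this one is 60 degrees counter-clockwise of the red mark)
- dog1 (a point): top centre of one of the three dark round wooden pegs (dogs, 18 mm in diameter, standing 32 mm above the wheel's flat top, fixed to the wheel, 84 mm from its axis, 120 degrees apart; seen from above, this one is opposite the red mark)
- dog2 (a point): top centre of one of the three dark round wooden pegs (dogs, 18 mm in diameter, standing 32 mm above the wheel's flat top, fixed to the wheel, 84 mm from its axis, 120 degrees apart; seen from above, this one is 60 degrees clockwise of the red mark)
- turntable: the turntable's fixed grey foot, bolted to the bench: round, 210 mm in diameter, carrying the wheel and the pointer post; origin on the bench under the wheel's axis, x axis towards the pointer
- mallet: bystander: wooden carver's mallet standing on its head, handle up, 90 mm in diameter and 225 mm tall; origin at the centre of its underside
- gouge: bystander: carving gouge lying on the bench, dark handle and steel blade, 230 mm long along its x axis, 26 mm high; origin on the bench near its middle
- moulding: bystander: strip of carved moulding, 200 mm long along its x axis, 42 mm wide and 22 mm high; origin at the centre of its underside

How it is judged:
On the way, in this order (a step that is already met when the one before it is completed fails the run):
1. the wheel spins freely, untouched, on its way through a whole turn, with the mark away from the pointer (more than 100 mm) after having passed it (contact force between the fingers and wheel below 0.05 N and (velocity of joint wheel above 0.25 rad/s or velocity of joint wheel below -0.25 rad/s) and horizontal distance between wheel_mark and pointer_spot above 0.1 m and (value of joint wheel above 7.08 rad or value of joint wheel below -0.8 rad)), for 1 s.
2. still turning and untouched, the wheel brings its mark round to within 80 mm of the pointer (contact force between the fingers and wheel below 0.05 N and (velocity of joint wheel above 0.1 rad/s or velocity of joint wheel below -0.1 rad/s) and horizontal distance between wheel_mark and pointer_spot below 0.08 m).
3. a finger rests on the wheel, which stands still with its mark at the pointer (within 16 mm) (horizontal distance between wheel_mark and pointer_spot below 0.016 m and velocity of joint wheel between -0.05 and 0.05 rad/s and contact force between the fingers and wheel above 0.4 N), for 0.2 s.
At the end, for the whole second after the job is handed in: the wheel stands still (under 0.05 rad/s), the centre of its red mark within 16 mm of its place at the pointer, and a finger presses on the wheel with more than 0.4 N (all of step 3); the arm keeps its last pose, push and grip.
It fails at once if the mallet, the gouge or the moulding is moved by more than 20 mm, lifted or knocked over (distance of any of mallet, gouge, moulding from where it was at the start of the episode above 0.02 m or angle between mallet's own z axis and vertical above 0.3 rad).
It fails at once if a finger nudges or drags the slow wheel (0.03 to 0.2 rad/s) while its mark is near the pointer but not at it (30 to 90 mm off) (contact force between the fingers and wheel above 0.2 N and horizontal distance between wheel_mark and pointer_spot between 0.03 and 0.09 m and (velocity of joint wheel above 0.03 rad/s or velocity of joint wheel below -0.03 rad/s) and velocity of joint wheel between -0.2 and 0.2 rad/s).
It also fails if it takes over 64 s, if anything falls off the work surface, if the arm or the gripper's body presses on something with over 40 N, if the wrist force passes 120 N, or if a joint passes its speed limit or range.

## Working session

There is one attempt and no reset: what is moved stays moved. The work goes in short steps, Python scripts to look and compute and a tool call to move; the robot and the scene stay as the last step left them, time stands still between calls to the robot, and variables do not carry over. Pictures are saved under pics/ and viewed, and the job is handed in when it is done.

Besides the shell and the picture viewer there is one more tool, called in YAML: its name, and indented under it one key for each argument. move_arm: Moves the arm, as the interface text tells. Its arguments: {"type":"object","properties":{"plan":{"type":"array","items":{"type":"array","items":{"type":"array","items":{"type":"number"}}}},"force":{"type":"number"}},"required":["plan"]}

```bash
mkdir -p pics; ls; cat > h.py <<'E'
import numpy as np, cv2
from plant import get_state, read_camera, get_calibration, ticket, search_frame, cut_out, pinpoint
def save(n,f):
    im=read_camera(n); cv2.imwrite('pics/'+f,im[:,:,::-1]); return im
def ext(n,st=None):
    c=get_calibration(n)
    if n!='wrist': return c,np.array(c['extrinsics'])
    from scipy.spatial.transform import Rotation as R
    T=np.eye(4);T[:3,:3]=R.from_quat(st['tcp_rot']).as_matrix();T[:3,3]=st['eef_pos']
    return c,T@np.array(c['hand_eye'])
def ray(n,px,z,st=None):
    c,T=ext(n,st)
    u=cv2.undistortPoints(np.array(px,float).reshape(-1,1,2),np.array(c['mtx']),np.array(c['dist_coeffs'])).reshape(-1,2)
    d=np.c_[u[:,0],-u[:,1],-np.ones(len(u))]@T[:3,:3].T
    o=T[:3,3]
    return o+d*((z-o[2])/d[:,2])[:,None]
def proj(n,P,st=None):
    c,T=ext(n,st)
    p=(np.atleast_2d(P)-T[:3,3])@T[:3,:3]
    p=p*[1,-1,-1]
    return cv2.projectPoints(p,np.zeros(3),np.zeros(3),np.array(c['mtx']),np.array(c['dist_coeffs']))[0].reshape(-1,2)
E
python3 - <<'E'
from h import *
s=get_state();print(s)
save('scene','s0.png');
save('top','t0.png')
for q in ['wheel_center','wheel_mark','pointer_spot','dog0','dog1','dog2','mallet','gouge','moulding','turntable']:
    r=pinpoint('top',q); 
    z={'wheel_center':.068,'wheel_mark':.068,'pointer_spot':.068,'dog0':.1,'dog1':.1,'dog2':.1}.get(q,0)
    for a in r[:2]: print(q,a['p'],a['centre'],ray('top',a['centre'],z)[0].round(4))
E
```

```text
pics
{'time': 0.0, 'qpos': array([ 1.17403300e+00,  2.87171430e-01,  1.57822857e+00, -2.90528508e-05,
        1.27862206e+00, -1.50005366e-01]), 'dq': array([-0.00162935, -0.00264712,  0.00063708,  0.0010335 ,  0.00155476,
        0.00225675]), 'joint_efforts': array([-1.39584608e-03, -4.05991137e+01, -2.92626286e+01, -2.28182294e-04,
        5.91404605e-03,  2.35472207e-06]), 'eef_pos': array([0.1645901 , 0.65391892, 0.22991544]), 'tcp_rot': array([ 1.23061937e-01,  9.92398249e-01, -1.17334648e-03, -3.14570340e-04]), 'contact_force': array([0.39349307, 0.05345632, 0.53192496]), 'wrist_torque': array([ 0.04174827, -0.03873683, -0.05941087]), 'opening': 0.9992980125725063}
wheel_center 0.77 [290.3, 244.1] [0.5594 0.0437 0.068 ]
wheel_mark 0.8 [275.0, 296.5] [0.4368 0.0742 0.068 ]
pointer_spot 0.62 [289.5, 189.9] [0.6893 0.0505 0.068 ]
pointer_spot 0.38 [317.0, 269.3] [ 0.5024 -0.0201  0.068 ]
dog0 0.9 [313.1, 270.0] [ 0.4968 -0.0107  0.1   ]
dog0 0.83 [307.4, 203.5] [0.6498 0.007  0.1   ]
dog1 0.9 [313.1, 270.0] [ 0.4968 -0.0107  0.1   ]
dog1 0.83 [307.4, 203.5] [0.6498 0.007  0.1   ]
dog2 0.9 [313.1, 270.0] [ 0.4968 -0.0107  0.1   ]
dog2 0.83 [307.4, 203.5] [0.6498 0.007  0.1   ]
mallet 0.89 [174.4, 200.7] [0.6704 0.3373 0.    ]
gouge 0.91 [447.1, 269.6] [ 0.5197 -0.3429  0.    ]
moulding 0.92 [172.0, 304.9] [0.4132 0.3247 0.    ]
turntable 0.59 [295.7, 245.5] [0.5677 0.0326 0.    ]
```

View pics/t0.png

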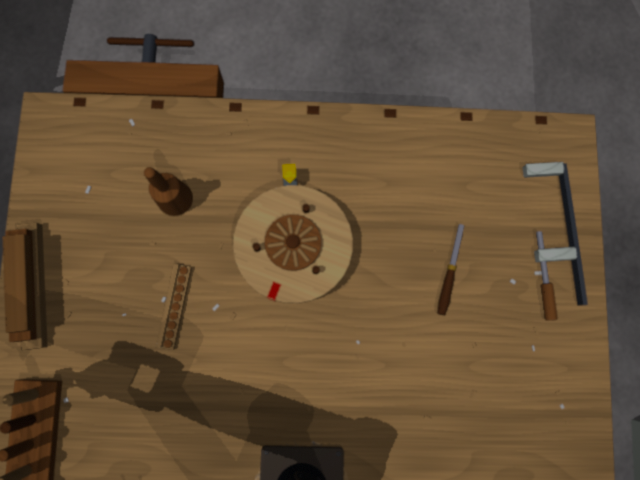

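View pics/s0.png

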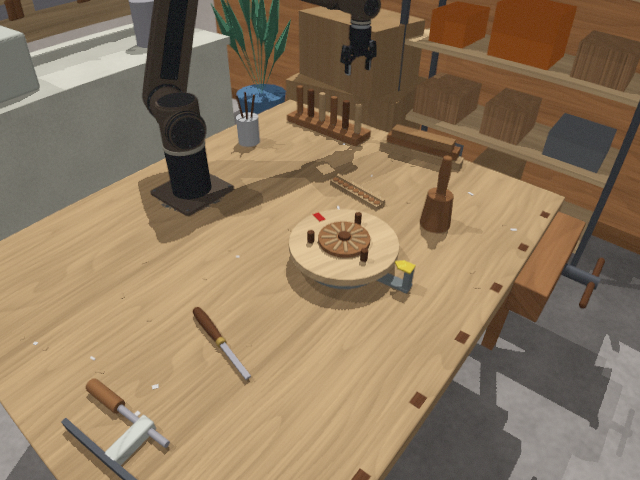

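```bash
python3 - <<'E'
from h import *
from scipy.optimize import least_squares
im=save('top','t1.png')
print(get_calibration('top')['extrinsics'])
m=cut_out('top','wheel'); print([(a['p'],a['centre'],a['pixels'].sum()) for a in m])
M=m[0]['pixels'].astype(np.uint8)
c=max(cv2.findContours(M,0,cv2.CHAIN_APPROX_NONE)[0],key=len).reshape(-1,2)
P=ray('top',c,.068)[:,:2]
f=lambda p:np.hypot(P[:,0]-p[0],P[:,1]-p[1])-p[2]
r=least_squares(f,[.56,.04,.14],loss='soft_l1',f_scale=.002);print('circle',r.x)
D=[]
for a in pinpoint('top','dog0'): print('dog',a['p'],ray('top',a['centre'],.1)[0].round(4)); 
hsv=cv2.cvtColor(im,cv2.COLOR_RGB2HSV)
red=((hsv[...,0]<8)|(hsv[...,0]>172))&(hsv[...,1]>180)&(hsv[...,2]>90)
ye=(hsv[...,0]>22)&(hsv[...,0]<34)&(hsv[...,1]>180)&(hsv[...,2]>110)
for k,n in((red,'red'),(ye,'yel')):
    y,x=np.nonzero(k);print(n,len(x),x.mean(),y.mean(),x.min(),x.max(),y.min(),y.max(),ray('top',[x.mean(),y.mean()],.068)[0])
big=cv2.resize(im[140:320,210:380],None,fx=4,fy=4,interpolation=cv2.INTER_CUBIC)
cv2.imwrite('pics/t1z.png',big[:600,:,::-1])
for q in['wheel_center','pointer_spot','wheel_mark','turntable']:
  for cam,z in(('scene',.068),):
    save('scene','s1.png')
    for a in pinpoint(cam,q)[:2]: print(cam,q,a['p'],a['centre'],ray(cam,a['centre'],0 if q=='turntable' else z)[0].round(4))
E
```

```text
[[ 0.02747242  0.98730532 -0.15644     0.36261373]
 [-0.999048    0.03242367  0.02918563  0.00455002]
 [ 0.03388749  0.15548927  0.98725616  1.25382385]
 [ 0.          0.          0.          1.        ]]
[(0.83, [291.7, 245.5], np.int64(11040))]
circle [0.56404462 0.03838142 0.13789878]
dog 0.86 [0.5456 0.1198 0.1   ]
dog 0.74 [ 0.5019 -0.0132  0.1   ]
dog 0.64 [0.638  0.0073 0.1   ]
red 125 273.736 290.464 268 279 282 299 [0.45051404 0.07767369 0.068     ]
yel 224 288.60267857142856 171.76785714285714 282 295 164 182 [0.73376756 0.05430955 0.068     ]
scene pointer_spot 0.56 [387.0, 262.5] [0.6943 0.0368 0.068 ]
scene wheel_mark 0.97 [318.3, 215.0] [0.4464 0.0815 0.068 ]
scene turntable 0.96 [345.3, 260.3] [0.5693 0.0426 0.    ]
```

View pics/t1z.png

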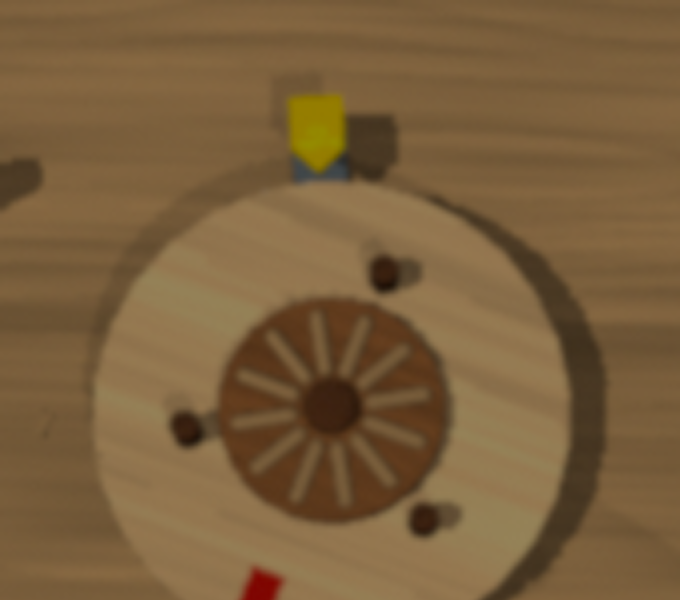

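move_arm:
  plan:
    - [[0, 0, 0, -0.04, -0.035, 0, 0], [0, 0, -6, -0.08, -0.07, 0, 0], [0, 0, -12, -0.12, -0.105, 0, 0], [0, 0, -18, -0.16, -0.14, 0, 0], [0, 0, -24, -0.2, -0.175, 0, 0]]
  force: 40

```text
time: 1.78
eef_pos: [0.3168, 0.4346, 0.2316]
tcp_rot: [-0.088, 0.996, 0.0, 0.0]
contact_force: [0.7, -0.2, -0.0]
opening: 0.003
```

```bash
cat >> h.py <<'E'
from scipy.spatial.transform import Rotation as R
def todo(target,st):
    "world target xyz -> tool shift"
    return R.from_quat(st['tcp_rot']).inv().apply(np.array(target)-st['eef_pos'])
C=np.array([.5635,.038])
def pol(r,azd,z): 
    a=np.radians(azd); return np.array([C[0]+r*np.cos(a),C[1]+r*np.sin(a),z])
E
python3 - <<'E'
from h import *
s=get_state();print(s['time'],s['eef_pos'],s['opening'],R.from_quat(s['tcp_rot']).as_matrix().round(3),s['contact_force'],s['qpos'])
print(todo(pol(.1165,115,.13),s))
E
```

```text
1.775 [0.31684213 0.43458834 0.23159994] 0.0032916493287140727 [[-0.985 -0.175  0.001]
 [-0.175  0.985  0.   ]
 [-0.001  0.    -1.   ]] [ 0.72784043 -0.24586001 -0.03548429] [ 7.52174970e-01 -1.77725134e-02  1.91357686e+00 -1.57439570e-04
  1.24496642e+00 -9.94464491e-01]
[-0.14337636 -0.32109287  0.10160679]
```

move_arm:
  plan:
    - [[0, 0, 0, -0.023, -0.052, 0.01, 0], [0, 0, 0, -0.046, -0.104, 0.02, 0], [0, 0, 0, -0.07, -0.156, 0.03, 0], [0, 0, 0, -0.094, -0.21, 0.04, 0], [0, 0, 0, -0.118, -0.264, 0.05, 0]]

```text
time: 2.4
eef_pos: [0.4802, 0.1937, 0.1818]
tcp_rot: [-0.088, 0.996, 0.0, 0.001]
contact_force: [0.8, 1.9, 1.2]
opening: 0.002
```

```bash
python3 - <<'E'
from h import *
s=get_state();print(s['time'],s['eef_pos'],s['contact_force'])
print(todo(pol(.1165,115,.076),s))
save('wrist','w1.png'); save('top','t2.png')
for q,z in(('wheel_center',.068),('pointer_spot',.068),('wheel_mark',.068),('dog0',.1)):
    for a in pinpoint('wrist',q)[:3]: print(q,a['p'],a['centre'],ray('wrist',a['centre'],z,s)[0].round(4))
E
```

```text
2.4 [0.48024168 0.19366068 0.18176833] [0.77601071 1.94342643 1.21431939]
[-0.02452632 -0.05530494  0.10579194]
wheel_center 0.84 [64.2, 317.3] [0.5643 0.0348 0.068 ]
wheel_mark 0.83 [143.6, 143.7] [0.4434 0.0794 0.068 ]
dog0 0.84 [180.0, 341.6] [0.5491 0.1201 0.1   ]
dog0 0.68 [503.9, 154.3] [0.4123 0.2755 0.1   ]
```

View pics/w1.png

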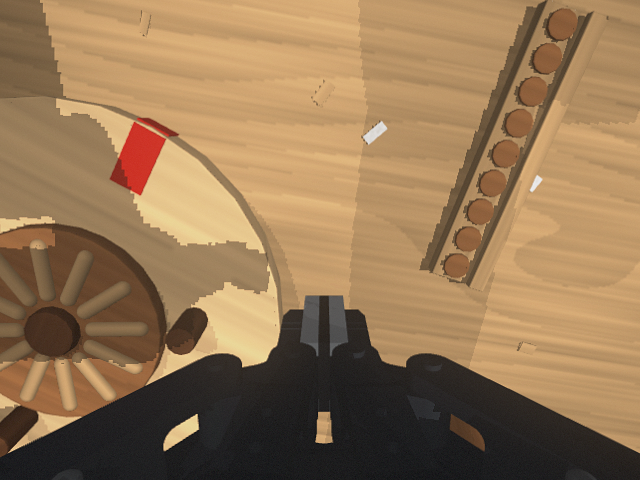

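View pics/t2.png

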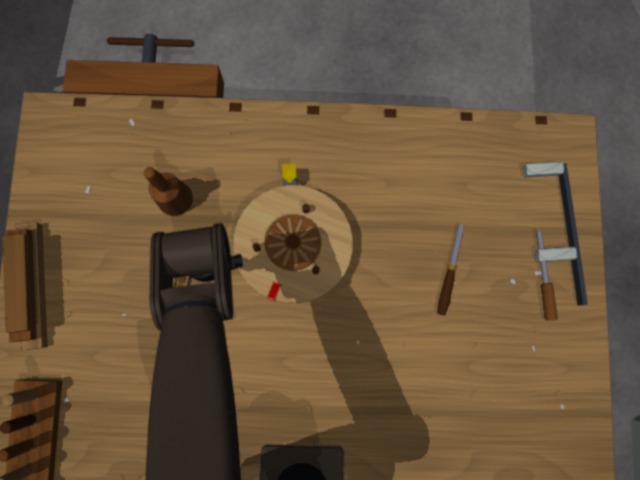

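move_arm:
  plan:
    - [[0, 0, 0, -0.008, -0.02, 0.03, 0], [0, 0, 0, -0.016, -0.04, 0.06, 0], [0, 0, 0, -0.0245, -0.056, 0.09, 0], [0, 0, 0, -0.0245, -0.056, 0.106, 0], [0, 0, 0, -0.0245, -0.056, 0.106, 0]]

```text
time: 3.32
eef_pos: [0.5114, 0.1464, 0.0748]
tcp_rot: [-0.089, 0.996, 0.001, -0.001]
contact_force: [0.1, -0.8, 0.3]
opening: 0.001
```

```bash
python3 - <<'E'
from h import *
s=get_state();print(s['time'],s['eef_pos'],s['contact_force'])
im=save('wrist','w2.png')
s=get_state();print(s['time'],s['eef_pos'],s['contact_force'])
for q,z in(('wheel_center',.068),('pointer_spot',.068),('wheel_mark',.068),('dog0',.1)):
    for a in pinpoint('wrist',q)[:3]: print(q,a['p'],a['centre'],ray('wrist',a['centre'],z,s)[0].round(4))
E
```

```text
3.325 [0.51143479 0.14644305 0.07481169] [ 0.09174565 -0.79435641  0.26275209]
3.375 [0.51240703 0.1464663  0.07601117] [ 1.19682665 -0.28647153  0.76531404]
wheel_mark 0.81 [163.8, 86.0] [0.4433 0.0794 0.068 ]
```

View pics/w2.png

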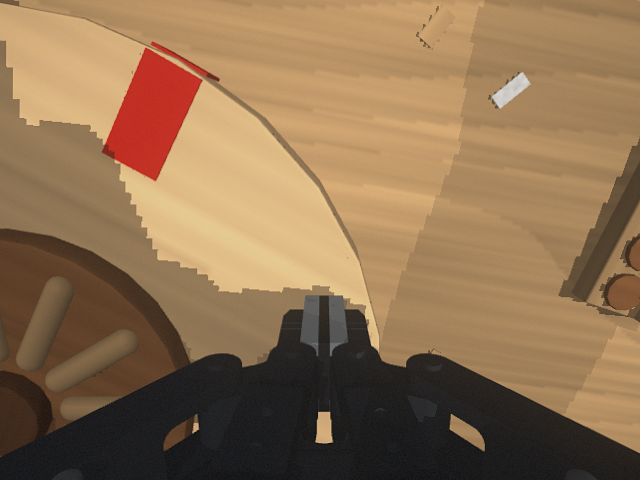

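move_arm:
  plan:
    - [[0, 0, 0, 0, -0.002, 0, 0], [0, 0, 0, 0, -0.003, 0, 0], [0, 0, 0, 0, -0.003, 0, 0], [0, 0, 0, 0, -0.003, 0, 0], [0, 0, 0, 0, -0.003, 0.014, 0]]

```text
time: 4.2
eef_pos: [0.5179, 0.1439, 0.0676]
tcp_rot: [-0.088, 0.996, 0.001, 0.006]
contact_force: [-5.2, 10.9, 57.9]
opening: 0.0
```

```bash
python3 - <<'E'
from h import *
for i in range(6):
    s=get_state();print(s['time'],s['eef_pos'].round(4),s['contact_force'].round(2)); read_camera('top')
E
```

```text
4.2 [0.5179 0.1439 0.0676] [-5.23 10.86 57.92]
4.25 [0.5196 0.1444 0.068 ] [-1.17  2.95 15.74]
4.3 [0.5191 0.1443 0.068 ] [-2.22  2.25 17.74]
4.35 [0.5189 0.1442 0.068 ] [-0.72  2.49 17.48]
4.4 [0.5189 0.1441 0.068 ] [-1.04  2.79 16.97]
4.45 [0.5188 0.1441 0.0679] [-1.    2.57 17.55]
```

move_arm:
  plan:
    - [[0, 0, 0, 0, 0, -0.02, 0], [0, 0, 0, 0, 0, -0.05, 0], [0, 0, 0, 0.005, -0.015, -0.05, 0], [0, 0, 0, 0.01, -0.03, -0.05, 0], [0, 0, 0, 0.01, -0.03, -0.05, 0]]

```text
time: 5.12
eef_pos: [0.5122, 0.1112, 0.1158]
tcp_rot: [-0.087, 0.996, 0.001, 0.005]
contact_force: [0.9, -0.5, 0.1]
opening: 0.004
```

```bash
cat >> h.py <<'E'
C=np.array([.5635,.0375]); PAZ=5.4
def redang(im):
    hsv=cv2.cvtColor(im,cv2.COLOR_RGB2HSV)
    red=((hsv[...,0]<8)|(hsv[...,0]>172))&(hsv[...,1]>180)&(hsv[...,2]>60)
    y,x=np.nonzero(red)
    if len(x)<15: return None
    p=ray('top',[x.mean(),y.mean()],.068)[0]-[*C,.068]
    return len(x),np.hypot(p[0],p[1]),(np.degrees(np.arctan2(p[1],p[0]))-PAZ)%360
E
python3 - <<'E'
from h import *
im=save('top','t3.png'); print(redang(im))
s=get_state();print(s['time'],s['eef_pos'].round(4),s['contact_force'].round(2))
im=save('wrist','w3.png')
for q,z in(('wheel_center',.068),('wheel_mark',.068),('dog0',.1)):
    for a in pinpoint('wrist',q)[:3]: print(q,a['p'],a['centre'],ray('wrist',a['centre'],z,s)[0].round(4))
E
```

```text
(125, np.float64(0.118657657710428), np.float64(161.39738387556778))
5.175 [0.5125 0.1118 0.1161] [-0.85  0.89 -0.45]
wheel_center 0.97 [156.5, 341.4] [0.5635 0.0358 0.068 ]
wheel_mark 0.97 [245.3, 89.5] [0.4385 0.0647 0.068 ]
```

View pics/w3.png

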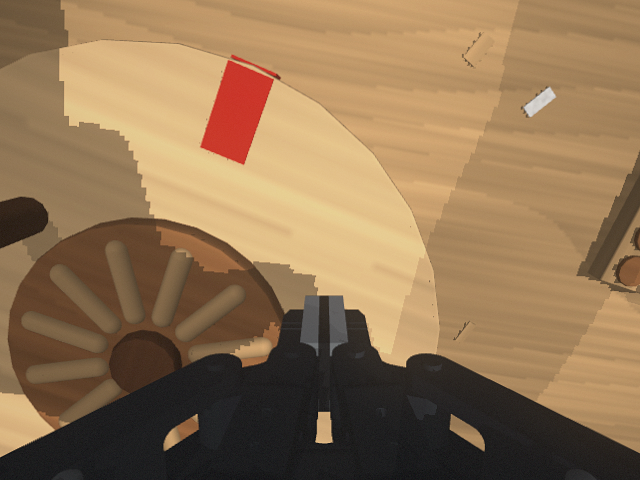

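View pics/t3.png

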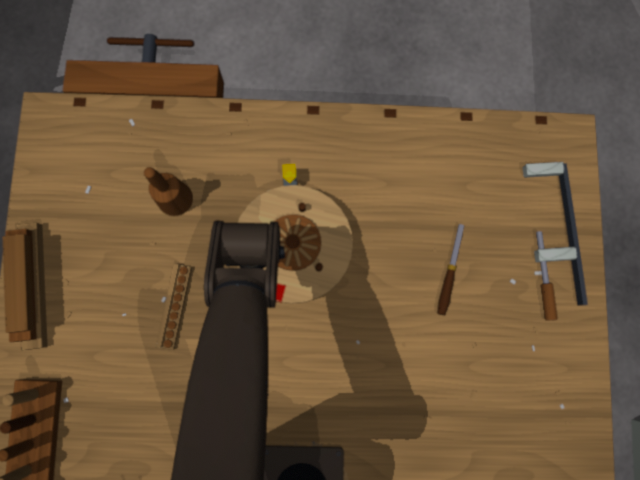

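```bash
python3 - <<'E'
from h import *
s=get_state();print(s['time'],s['eef_pos'].round(4),s['contact_force'].round(2))
im=read_camera('top');print(redang(im))
im=save('wrist','w4.png')
for q,z in(('wheel_mark',.068),):
    for a in pinpoint('wrist',q)[:3]:
        p=ray('wrist',a['centre'],z,s)[0]; az=np.degrees(np.arctan2(p[1]-C[1],p[0]-C[0])); print(p,az)
d=az-60; print('dog2',pol(.084,d,.1))
print('start',todo(pol(.091,d+24,.08),s))
R0=R.from_quat(s['tcp_rot'])
for b in (24,16,8,0,-8,-16,-24,-32): print(b,R0.inv().apply(pol(.091,d+b,0)-pol(.091,d+24,0)).round(4))
E
```

```text
5.375 [0.5133 0.1128 0.1172] [-0.25  0.85  0.2 ]
(124, np.float64(0.11976217307659945), np.float64(164.35761449738797))
[0.43681069 0.05765907 0.068     ] 170.95877404581202
dog2 [0.53345353 0.1159424  0.1       ]
start [ 0.01632028 -0.00827723  0.03701961]
24 [0. 0. 0.]
16 [-0.0109  0.0065  0.0001]
8 [-0.0226  0.0114  0.0003]
0 [-0.0349  0.0147  0.0005]
-8 [-0.0475  0.0162  0.0006]
-16 [-0.0602  0.0159  0.0008]
-24 [-0.0727  0.0139  0.001 ]
-32 [-0.0848  0.0101  0.0011]
```

move_arm:
  plan:
    - [[0, 0, 0, -0.03, 0.002, -0.003, 0], [0, 0, 0, -0.06, 0.005, 0, 0], [0, 0, 0, -0.06, 0.005, 0.01, 0], [0, 0, 0, -0.06, 0.005, 0.037, 0], [0, 0, 0, -0.06, 0.005, 0.037, 0]]

```text
time: 6.15
eef_pos: [0.5688, 0.1284, 0.0782]
tcp_rot: [-0.089, 0.996, 0.001, 0.003]
contact_force: [-0.2, -0.4, 0.1]
opening: 0.001
```

```bash
python3 - <<'E'
from h import *
from math import *
for i in range(3):
    s=get_state();print(s['time'],s['eef_pos'].round(4),s['contact_force'].round(2))
    im=read_camera('top');r=redang(im);print(r)
im=save('wrist','w5.png')
for q,z in(('wheel_mark',.068),):
    for a in pinpoint('wrist',q)[:3]:
        p=ray('wrist',a['centre'],z,s)[0]; az=np.degrees(np.arctan2(p[1]-C[1],p[0]-C[0])); print(p,az)
f=s['eef_pos'][:2]-C; fr=np.hypot(*f); fa=np.degrees(np.arctan2(f[1],f[0]));print('finger',fr,fa)
R0=R.from_quat(s['tcp_rot'])
for b in range(0,88,8): print(b,R0.inv().apply(pol(.090,fa+b,0)-pol(fr,fa,0)).round(4))
E
```

```text
6.15 [0.5688 0.1284 0.0782] [-0.19 -0.35  0.05]
(126, np.float64(0.1197398183876041), np.float64(173.1863603001116))
6.2 [0.5702 0.1285 0.0799] [-0.25 -0.55  0.45]
(128, np.float64(0.1193751938169643), np.float64(173.80542445784442))
6.25 [0.5713 0.1285 0.0812] [ 0.75 -0.02 -0.25]
(121, np.float64(0.11967569443797574), np.float64(174.12208272991083))
finger 0.09137798137184423 85.0756632099702
0 [ 0.0004 -0.0013 -0.    ]
8 [ 0.0127  0.0011 -0.0002]
16 [ 0.0252  0.0018 -0.0003]
24 [ 0.0377  0.0007 -0.0005]
32 [ 0.05   -0.0021 -0.0006]
40 [ 0.0617 -0.0066 -0.0008]
48 [ 0.0727 -0.0127 -0.0009]
56 [ 0.0827 -0.0202 -0.001 ]
64 [ 0.0916 -0.0291 -0.0012]
72 [ 0.0992 -0.0391 -0.0013]
80 [ 0.1053 -0.05   -0.0014]
```

View pics/w5.png

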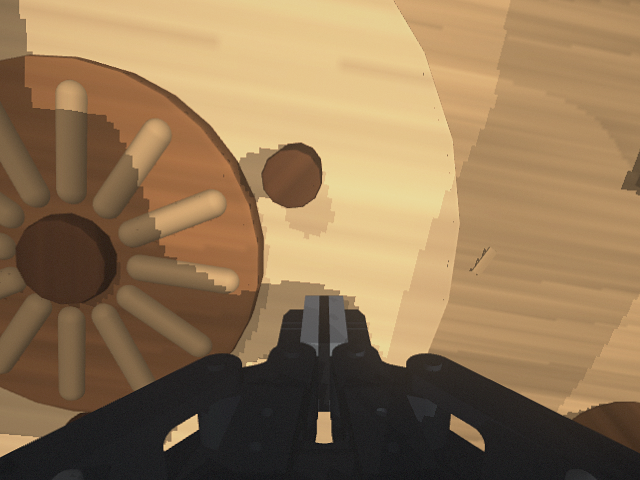

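move_arm:
  plan:
    - [[0, 0, 0, 0.012, 0.001, 0, 0], [0, 0, 0, 0.032, 0.0013, 0, 0], [0, 0, 0, 0.0515, -0.0026, 0, 0], [0, 0, 0, 0.07, -0.011, 0, 0], [0, 0, 0, 0.085, -0.022, -0.05, 0]]

```text
time: 7.02
eef_pos: [0.4876, 0.0916, 0.128]
tcp_rot: [-0.089, 0.996, 0.002, 0.003]
contact_force: [0.8, -0.7, 1.4]
opening: 0.001
```

move_arm:
  plan:
    - [[0, 0, 0, 0, 0, -0.03, 0], [0, 0, 0, 0, 0.02, -0.05, 0], [0, 0, 0, 0, 0.05, -0.05, 0], [0, 0, 0, 0, 0.05, -0.05, 0], [0, 0, 0, 0, 0.05, -0.05, 0]]

```text
time: 7.65
eef_pos: [0.478, 0.1403, 0.1781]
tcp_rot: [-0.089, 0.996, 0.002, 0.003]
contact_force: [-0.5, 0.3, -0.7]
opening: 0.002
```

```bash
cat > track.py <<'E'
from h import *
import json,sys
n=int(sys.argv[1])
for i in range(n):
    s=get_state(); im=read_camera('top'); r=redang(im)
    print(round(s['time'],3),s['eef_pos'].round(4),None if r is None else (r[0],round(r[1],3),round(r[2],1)))
    if r: open('log.txt','a').write(f"{s['time']} {r[0]} {r[1]} {r[2]}\n")
cv2.imwrite('pics/trk%d.png'%int(s['time']*100),im[:,:,::-1])
E
python3 track.py 8
```

```text
7.65 [0.478  0.1403 0.1781] (122, np.float64(0.119), np.float64(301.1))
7.7 [0.4781 0.1401 0.178 ] (122, np.float64(0.12), np.float64(307.4))
7.75 [0.4782 0.14   0.1779] (121, np.float64(0.12), np.float64(313.9))
7.8 [0.4784 0.1399 0.1779] (117, np.float64(0.119), np.float64(320.0))
7.85 [0.4784 0.14   0.1779] (122, np.float64(0.12), np.float64(326.3))
7.9 [0.4785 0.14   0.1779] (114, np.float64(0.119), np.float64(332.4))
7.95 [0.4785 0.1401 0.178 ] (116, np.float64(0.119), np.float64(338.5))
8.0 [0.4785 0.1402 0.178 ] (117, np.float64(0.12), np.float64(344.8))
```

move_arm:
  plan:
    - [[0, 0, 0, -0.018, 0, 0.03, 0], [0, 0, 0, -0.036, -0.002, 0.06, 0], [0, 0, 0, -0.036, -0.002, 0.06, 0], [0, 0, 0, -0.036, -0.002, 0.06, 0], [0, 0, 0, -0.036, -0.002, 0.06, 0]]

```text
time: 8.68
eef_pos: [0.5151, 0.145, 0.1198]
tcp_rot: [-0.089, 0.996, 0.002, 0.004]
contact_force: [-0.2, -0.4, 0.0]
opening: -0.002
```

```bash
python3 track.py 4; python3 - <<'E'
from h import *
s=get_state(); f=s['eef_pos'][:2]-C;print('finger',np.hypot(*f),np.degrees(np.arctan2(f[1],f[0])))
print(todo(pol(.117,115,.076),s))
im=save('scene','s2.png')
hsv=cv2.cvtColor(im,cv2.COLOR_RGB2HSV)
ye=((hsv[...,0]>22)&(hsv[...,0]<34)&(hsv[...,1]>170)&(hsv[...,2]>100)).astype(np.uint8)
n,l,st,ce=cv2.connectedComponentsWithStats(ye)
for i in range(1,n):
    if st[i,4]>30: print(st[i],ce[i],ray('scene',ce[i],.068)[0],ray('scene',ce[i],.08)[0])
m=cut_out('scene','wheel')
cv2.imwrite('pics/s2z.png',cv2.resize(im[190:310,270:430],None,fx=4,fy=4,interpolation=cv2.INTER_CUBIC)[:,:,::-1])
P=None
if m:
    from scipy.optimize import least_squares
    M=m[0]['pixels'].astype(np.uint8); c=max(cv2.findContours(M,0,cv2.CHAIN_APPROX_NONE)[0],key=len).reshape(-1,2)
    P=ray('scene',c,.068)[:,:2]; r=least_squares(lambda p:np.hypot(P[:,0]-p[0],P[:,1]-p[1])-.14,[.56,.04],loss='soft_l1',f_scale=.001);print(r.x)
E
```

```text
8.675 [0.5151 0.145  0.1198] None
8.725 [0.5151 0.145  0.1198] None
8.775 [0.515  0.145  0.1196] None
8.825 [0.5149 0.145  0.1194] None
finger 0.11799022851256522 114.36892145809516
[ 0.00131613 -0.00140306  0.04317793]
[0.57142611 0.02661829]
```

View pics/s2z.png

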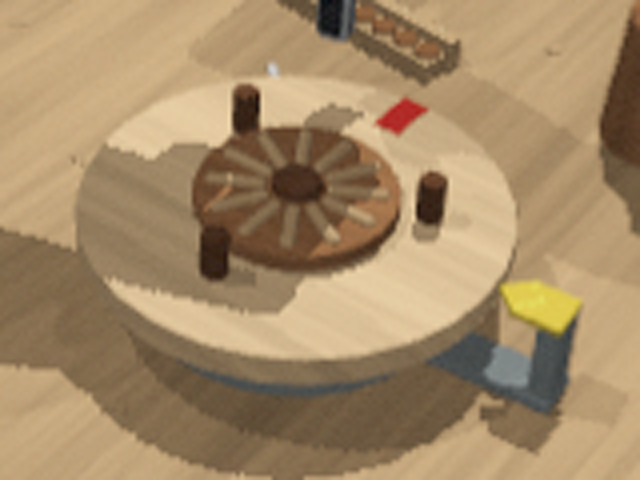

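```bash
python3 - <<'E'
from h import *
b=ray('scene',[344.7,235.7],.09)[0]; print('boss',b)
b2=ray('top',[290.3+2.9-0,241.0],.09)[0]; print(b2)
for z in(.071,.075,.08): 
    t=ray('scene',[395.7,262],z)[0];a=ray('scene',[406.2,266.2],z)[0]; print(z,t,a,[np.degrees(np.arctan2(p[1]-c[1],p[0]-c[0])).round(1) for p in(t,a) for c in (b,C)])
E
python3 track.py 3
```

```text
boss [0.56998032 0.03241763 0.09      ]
[0.56318751 0.03666536 0.09      ]
0.071 [0.7112695  0.04855466 0.071     ] [0.73872594 0.05163111 0.071     ] [np.float64(6.5), np.float64(4.3), np.float64(6.5), np.float64(4.6)]
0.075 [0.71323541 0.04448298 0.075     ] [0.74054606 0.04754309 0.075     ] [np.float64(4.8), np.float64(2.7), np.float64(5.1), np.float64(3.2)]
0.08 [0.7156928  0.03939337 0.08      ] [0.7428212  0.04243307 0.08      ] [np.float64(2.7), np.float64(0.7), np.float64(3.3), np.float64(1.6)]
8.975 [0.5147 0.1449 0.1187] None
9.025 [0.5146 0.1449 0.1186] None
9.075 [0.5146 0.1449 0.1184] None
```

move_arm:
  plan:
    - [[0, 0, 0, 0.001, -0.001, 0.015, 0], [0, 0, 0, 0.001, -0.001, 0.03, 0], [0, 0, 0, 0.001, -0.001, 0.041, 0], [0, 0, 0, 0.001, -0.001, 0.041, 0], [0, 0, 0, 0.001, -0.001, 0.041, 0]]

```text
time: 9.75
eef_pos: [0.5142, 0.1439, 0.0774]
tcp_rot: [-0.089, 0.996, 0.002, 0.003]
contact_force: [-0.2, 0.4, 0.3]
opening: -0.001
```

```bash
python3 track.py 12
```

```text
9.75 [0.5142 0.1439 0.0774] (128, np.float64(0.119), np.float64(173.8))
9.8 [0.5145 0.1439 0.0778] (129, np.float64(0.119), np.float64(178.4))
9.85 [0.5145 0.144  0.0779] (125, np.float64(0.12), np.float64(183.4))
9.9 [0.5145 0.144  0.078 ] (129, np.float64(0.12), np.float64(188.1))
9.95 [0.5145 0.1439 0.078 ] (127, np.float64(0.12), np.float64(192.9))
10.0 [0.5144 0.144  0.0779] (128, np.float64(0.119), np.float64(197.5))
10.05 [0.5143 0.1439 0.0778] (124, np.float64(0.12), np.float64(202.0))
10.1 [0.5142 0.1439 0.0777] (128, np.float64(0.12), np.float64(206.8))
10.15 [0.5141 0.1439 0.0776] (127, np.float64(0.119), np.float64(211.4))
10.2 [0.5141 0.1439 0.0775] (127, np.float64(0.119), np.float64(216.1))
10.25 [0.514  0.1439 0.0775] (127, np.float64(0.12), np.float64(220.7))
10.3 [0.514  0.1439 0.0774] (124, np.float64(0.119), np.float64(225.1))
```

```bash
python3 track.py 90 > o.txt; awk 'NR%6==0' o.txt
```

```text
10.6 [0.514  0.1439 0.0773] (127, np.float64(0.119), np.float64(251.9))
10.9 [0.514  0.1439 0.0773] (124, np.float64(0.119), np.float64(277.5))
11.2 [0.514  0.1439 0.0773] (119, np.float64(0.119), np.float64(302.2))
11.5 [0.514  0.1439 0.0773] (121, np.float64(0.12), np.float64(325.9))
11.8 [0.514  0.1439 0.0773] (118, np.float64(0.12), np.float64(348.7))
12.1 [0.514  0.1439 0.0773] (117, np.float64(0.12), np.float64(10.4))
12.4 [0.514  0.1439 0.0773] (119, np.float64(0.12), np.float64(31.2))
12.7 [0.514  0.1439 0.0774] (121, np.float64(0.121), np.float64(51.3))
13.0 [0.514  0.1439 0.0773] None
13.3 [0.514  0.1439 0.0773] None
13.6 [0.514  0.1439 0.0773] None
13.9 [0.514  0.1439 0.0773] None
14.2 [0.514  0.1439 0.0773] (64, np.float64(0.112), np.float64(140.6))
14.5 [0.514  0.1439 0.0774] (125, np.float64(0.12), np.float64(155.7))
14.8 [0.514  0.1439 0.0773] (128, np.float64(0.12), np.float64(170.7))
```

```bash
cat > fit.py <<'E'
import numpy as np
from scipy.optimize import least_squares
d=np.loadtxt('log.txt'); d=d[d[:,1]>110]
t=d[:,0]; a=np.degrees(np.unwrap(np.radians(d[:,3])))
# unwrap with gap safe
T0=t[-1]
def th(p,x): # exp + coulomb: w' = -k w - c
    k,c,w,a0=p; e=np.exp(-k*(x-T0)); return a0+(w+c/k)*(1-e)/k-c/k*(x-T0)
m=t>9.5
tt,aa=t[m],a[m]; aa=aa-aa[0]+ (360+173.8)
r=least_squares(lambda p:th(p,tt)-aa,[.13,.5,50,aa[-1]])
print(r.x,np.std(r.fun),'last t',T0,'angle',aa[-1])
x=np.arange(T0,T0+15,.005); y=th(r.x,x); 
for tgt in (1035,1065,1075,1080,1085):
    i=np.argmax(y>=tgt); print(tgt,x[i],y[i],(y[i+1]-y[i])/.005)
E
python3 track.py 50 >o.txt; tail -1 o.txt; python3 fit.py
```

```text
17.3 [0.514  0.1439 0.0774] (125, np.float64(0.119), np.float64(276.8))
[ 1.53631445e-01 -1.19079259e+00  3.61759548e+01  9.96871192e+02] 0.15321691847452037 last t 17.3 angle 996.8213175511193
1035 18.429999999999776 1035.116502782471 31.63669287500852
1065 19.429999999999577 1065.0173618674035 28.235079927799234
1075 19.794999999999504 1075.1201932781623 27.118035721377964
1080 19.979999999999468 1080.0879494082376 26.575337262829635
1085 20.16999999999943 1085.0869208734791 26.03379666534238
```

```bash
python3 track.py 42 >o.txt; tail -1 o.txt; python3 fit.py; python3 -c "
from h import *
s=get_state();print(s['time'],s['eef_pos'])"
```

```text
19.4 [0.514  0.1439 0.0773] (116, np.float64(0.119), np.float64(342.0))
[ 1.42602558e-01 -5.13711773e-01  2.74154450e+01  1.06242801e+03] 0.21432191489161628 last t 19.4 angle 1061.9808058396088
1035 19.4 1062.4280083470192 27.406957553284883
1065 19.49499999999998 1065.0172210380538 27.086646026600647
1075 19.874999999999904 1075.075761111234 25.847924625395535
1080 20.069999999999865 1080.05787420264 25.23785387229509
1085 20.269999999999825 1085.0458430521376 24.629516014147157
19.45 [0.51396642 0.14387842 0.07732341]
```

```bash
ls pics | tail -3
```

```text
w3.png
w4.png
w5.png
```

```bash
python3 track.py 10 | tail -3; python3 -c "
from h import *
s=get_state();print(s['time'],s['eef_pos'])"
```

```text
19.8 [0.514  0.1439 0.0773] (117, np.float64(0.12), np.float64(352.3))
19.85 [0.514  0.1439 0.0773] (114, np.float64(0.119), np.float64(353.6))
19.9 [0.514  0.1439 0.0773] (119, np.float64(0.119), np.float64(355.0))
19.95 [0.5139724  0.14389744 0.07731147]
```

move_arm:
  plan:
    - [[0, 0, 0, 0, 0, 0.013, 0], [0, 0, 0, 0, 0, 0.013, 0], [0, 0, 0, 0, 0, 0.013, 0], [0, 0, 0, 0, 0, 0.013, 0], [0, 0, 0, 0, 0, 0.013, 0]]

```text
time: 20.58
eef_pos: [0.5177, 0.1448, 0.068]
tcp_rot: [-0.088, 0.996, 0.002, 0.007]
contact_force: [-0.7, 2.6, 13.8]
opening: 0.0
```

```bash
python3 - <<'E'
from h import *
for i in range(6):
    s=get_state(); im=read_camera('top'); print(s['time'],s['eef_pos'].round(4),s['contact_force'].round(2),redang(im))
cv2.imwrite('pics/end.png',cv2.resize(im[140:320,190:400],None,fx=3,fy=3,interpolation=cv2.INTER_CUBIC)[:,:,::-1])
for a in pinpoint('top','wheel_mark')[:1]:
    p=ray('top',a['centre'],.068)[0]; print(p,np.degrees(np.arctan2(p[1]-C[1],p[0]-C[0])))
for a in pinpoint('top','pointer_spot')[:1]:
    p=ray('top',a['centre'],.068)[0]; print(a['p'],p,np.degrees(np.arctan2(p[1]-C[1],p[0]-C[0])))
E
```

```text
20.575 [0.5177 0.1448 0.068 ] [-0.66  2.6  13.79] (117, np.float64(0.11880478684316252), np.float64(357.2810424494869))
20.625 [0.5177 0.1448 0.068 ] [-0.24  1.27 13.42] (117, np.float64(0.11880478684316252), np.float64(357.2810424494869))
20.675 [0.5177 0.1448 0.068 ] [ 1.1   2.   13.13] (117, np.float64(0.11880478684316252), np.float64(357.2810424494869))
20.725 [0.5177 0.1448 0.068 ] [ 0.02  1.93 14.31] (117, np.float64(0.11880478684316252), np.float64(357.2810424494869))
20.775 [0.5177 0.1448 0.068 ] [-0.23  2.22 13.33] (117, np.float64(0.11880478684316252), np.float64(357.2810424494869))
20.825 [0.5177 0.1448 0.068 ] [ 0.03  1.45 14.  ] (117, np.float64(0.11880478684316252), np.float64(357.2810424494869))
[0.69322514 0.03075109 0.068     ] -2.978108277415585
0.56 [0.69399254 0.0499548  0.068     ] 5.452053193478898
```

View pics/end.png

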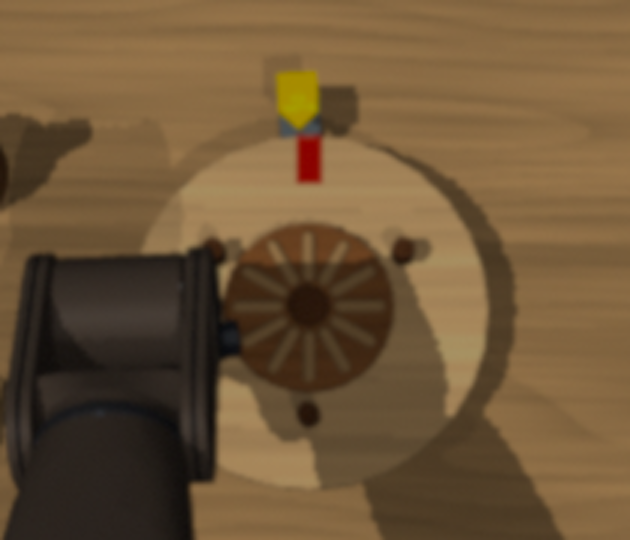

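```bash
python3 - <<'E'
from h import *
def red(im):
    hsv=cv2.cvtColor(im,cv2.COLOR_RGB2HSV)
    k=(((hsv[...,0]<8)|(hsv[...,0]>172))&(hsv[...,1]>180)&(hsv[...,2]>60)).astype(np.uint8)
    n,l,st,ce=cv2.connectedComponentsWithStats(k); i=1+np.argmax(st[1:,4]); return ce[i],st[i]
im=save('scene','s3.png'); s=get_state(); print(s['time'],s['contact_force'])
c,st=red(im);print('scene red',c,st,ray('scene',c,.068))
for q,z in(('wheel_mark',.068),('pointer_spot',.068),('dog0',.1)):
    for a in pinpoint('scene',q)[:3]: print(q,a['p'],a['centre'],ray('scene',a['centre'],z)[0].round(4))
cv2.imwrite('pics/s3z.png',cv2.resize(im[190:310,270:430],None,fx=5,fy=5,interpolation=cv2.INTER_CUBIC)[:,:,::-1])
im=save('top','t9.png'); c,st=red(im);print('top red',c,st)
print(pinpoint('top','wheel_mark')[:2])
D=[]
for a in pinpoint('top','dog0'):
    p=ray('top',a['centre'],.1)[0]; az=np.degrees(np.arctan2(p[1]-C[1],p[0]-C[0]));D.append((a['p'],p.round(4),np.hypot(*(p[:2]-C)),az))
print(D)
E
```

```text
21.025 [-0.02874286  1.15186987 13.05156765]
scene red [383.984375 259.40625 ] [377 255  15  10  64] [[0.6826028 0.041632  0.068    ]]
wheel_mark 0.6 [388.1, 260.3] [0.6921 0.0452 0.068 ]
wheel_mark 0.3 [347.1, 241.3] [0.5727 0.0406 0.068 ]
pointer_spot 0.62 [388.9, 259.5] [0.6921 0.0489 0.068 ]
pointer_spot 0.5 [218.3, 342.6] [ 0.5599 -0.381   0.068 ]
dog0 0.9 [342.1, 252.1] [ 0.6085 -0.0312  0.1   ]
dog0 0.83 [374.7, 227.3] [0.6157 0.0973 0.1   ]
dog0 0.57 [318.0, 213.4] [0.4683 0.0526 0.1   ]
top red [292.52991453 192.94017094] [289 186   8  15 117]
[{'centre': [295.8, 187.5], 'p': 0.6}]
[(0.92, array([0.4783, 0.0329, 0.1   ]), np.float64(0.08532719908336384), np.float64(-176.93487346982926)), (0.76, array([0.5984, 0.1139, 0.1   ]), np.float64(0.08396960117013631), np.float64(65.46461186047081)), (0.55, array([ 0.6123, -0.0346,  0.1   ]), np.float64(0.08710075767446993), np.float64(-55.900346894553074))]
```

View pics/s3z.png

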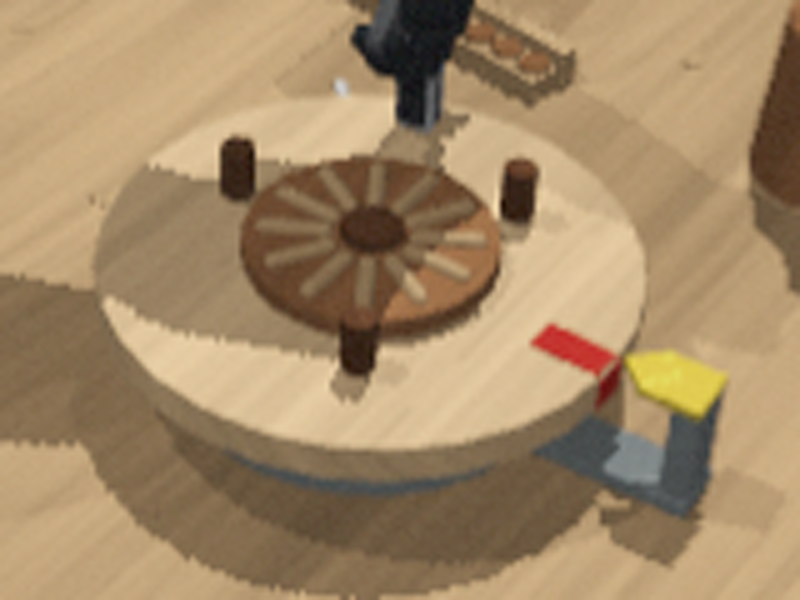

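```bash
python3 -c "
from h import *
s=get_state();print(s['time'],s['eef_pos'],s['contact_force']);print(ticket.sign_off())"
```

```text
21.325 [0.51770591 0.14476453 0.0680036 ] [ 0.16758654  0.6976539  14.14447873]
the job is handed in; nothing more can be done
None
```

I flicked the wheel counter-clockwise and braked it with the mark close to the pointer. It stands still with a fingertip on it, and the job is handed in. No verdict was reported.

- **Flick:** I pushed one dog with the shut fingers, and the wheel left at about 2.2 rad/s. It coasted untouched past the pointer twice.
- **Brake:** On the third pass it was turning at about 0.45 rad/s. I pressed the fingertip down on the bare band at about t = 20.05 s and it stopped.
- **Last checks:** The wheel did not move over six pictures and the press reads about 14 N. The mark is about 1 to 3 degrees short of the pointer, roughly 3 to 6 mm against the 16 mm limit. I judged this from the red stripe, the dogs and the scene camera. A rougher reading straight off the top picture gave about 8 mm.
- **Disagreement:** One top-camera network reading put the mark about 8 degrees off, which would be outside the limit. The red stripe in the same picture, the dogs and the scene view did not support it, so I discounted it.
- **Before the flick:** A test press and lift, meant to measure the contact height and timing, set the wheel drifting slowly. The mark was far from the pointer then. I dropped the clockwise flick I had planned and pushed counter-clockwise, the way it was already drifting.
- **Bystanders:** The arm stayed clear of the mallet, gouge and moulding. I saw no movement in the pictures but did not measure their final positions.

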